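# Open up a ratchet stock stop

## Robot

A 7-joint arm with a two-finger parallel gripper is mounted at the origin on the work surface. World frame = base frame: x ahead of the robot, y to its left, z up, the work surface at z = 0. Lengths are in m, angles in rad, forces in N, time in s.
With the tool pointing down it reaches from about 0.35 to 0.9 m from the base axis. Payload 8.1 kg.
Tool frame: the origin (TCP) lies midway between the tips of the shut fingers; the grasp point (between the pads) lies arm.grasp_offset behind it (arm.grasp_offset is the distance from the TCP to the grasp point, in m); z points along the fingers, y is the line along which they close (so a half turn about z gives the same grasp; the last joint's range is limited). The gripper opens to 92 mm and grips with 3 to 60 N. Pads are 19 mm wide; open, the fingers measure 130 mm over their backs; the gripper's body (75 mm by 190 mm) begins 47 mm behind the grasp point.
Start: joints at [1.17, 0.434, 0.025, 1.573, -0.012, 1.134, -0.075], TCP at [0.183, -0.598, 0.227] pointing down, gripper open.
Joint ranges: [-2.62, 2.62], [-0.44, 2.09], [-1.27, 1.32], [0.08, 2.57], [-1.32, 4.46], [0.12, 2], [-2.74, 2.74]. Speed limits (rad/s): [2.22, 2.22, 3.01, 3.01, 3.14, 3.14, 3.14].

## Interface

Orientations are given as a rotation vector (axis times angle).
In Python, from cell import observe, imaging, arm gives the robot as it stands.
- The arm moves only by the tool apply_moves, never from a script. Its argument "commands" is a list of rows, each a list of 5 numbers: the opening in per cent of the stroke, from 0 (shut) to 100 (fully open), then the shift along the world's x, y, z in units of 0.06 m (1.0 is 0.06 m), then the turn about the world's z in units of 0.5 rad (1.0 is 0.5 rad). A call has 1 to 12 rows; each row shifts and turns the commanded pose from where the row before left it; what a row does not reach is not made up. A row lasts 1/8 s, in which the tool goes at most 62.5 mm and 10.7 degrees, less where a joint would pass 70% of its speed; a pose out of reach is approached as far as the arm can. A call with a number of a shift or a turn outside -1 to 1 is refused whole. A call with a gripper value outside its range is refused whole. The fingers move at their own pace and stop on an object; "newtons" is the grip in N (left out, the last holds). Time passes only in rows, so rows that do not move let the fingers close. It gives the time, the measured TCP pose, the force, the opening and the grip force at its end, in the units of the state.
- observe(): the state, without advancing time (a new reading comes with each control period).
- imaging.get_image(name): name is "side" or "top" or "wrist"; returns (picture, depth): 384x512x3 uint8, red, green, blue; 384x512 float32, m along the optical axis (not along the pixel's ray), 0 where there is no reading.
- imaging.camera_params(name): a dict with "camera_matrix" (3x3 intrinsics, pixels), "origin" and "rotation" of the camera in the world; the wrist camera has in their place "tool_from_camera" (4x4, takes a point from camera to tool coordinates, whose origin is the TCP and whose axes are the flange's). Camera axes: x right, y up, looking along -z (the intrinsics and any distortion apply to the point x, -y, -z); pixel columns grow to the right and rows downward; lengths in m; the calibration is good to about 2 mm. A picture is of the moment at which its call begins: read the wrist's pose just before it. camera_params takes no time and is no camera call.
- arm.sign_off(): hands the job in; it is judged then, once.
The state is a dict: "clock": time; "joints": joint angles; "dq": joint speeds; "joint_efforts": joint torques, N m; "position": TCP position; "ee_rot": TCP orientation; "force": force on the tool from outside, world axes, zero at the start; "ft_torque": the same for the moment, N m; "width": opening from 0.0 (shut) to 1.0 (fully open); "gripper_force": force on a finger pad.
Only numpy, scipy, OpenCV 4.12 (cv2) and the standard library are available. Lean on these libraries where they do the work, as an engineer would, in place of code of your own. Each camera call takes 0.05 s, during which the arm holds its last target. There are 200 camera calls.

## Task

More cartons are coming for the row in the stock rack. Press down the yellow ratchet release on the rack's sliding stop and, keeping it pressed, push the stop back along its bar, away from the cartons, until it is fully home at the red end block; then let go. Do not lift or disturb the cartons in the row or the other things on the bench.

Things in the scene. Friction and masses are not known exactly. Their poses are not given: they have to be found in the camera images.
- rack: Fixed stock rack on the bench: grey floor plate 430 x 130 mm, 8 mm thick, with a toothed steel bar along one long side. Its x axis runs along the bar from the cartons towards the end block: this is the way the stop opens. z is up, the origin lies on the bench surface. The red plate that closes the carton end is at x = -262 mm; the red end block (58 mm high) has its face at x = +126 mm.
- stop (a joint): Travel of the black sliding stop along the bar, in m: 0 near the cartons, 0.160 fully home against the end block, where it meets a hard stop. The ratchet lets it move towards the cartons but after at most 8 mm blocks it the other way (+x of the rack) unless the release is pressed. With the release pressed it slides both ways against about 4 N of friction plus 6 N per m/s, and stays where it is left.
- release (a joint): How far the yellow release pad is pressed down, in m: 0 up, 0.011 on its hard stop. It takes about 2 N to start and 6 N at the bottom, and springs back when let go. The ratchet is free from about 0.006 on; press to about 0.009. Untouched it may read up to about 0.006, where the pawl rests on a tooth.
- release_top (a point): Centre of the top face of the yellow release pad, 50 mm along the bar x 46 mm across, level, 72 mm above the bench when fully up. It is carried by the stop and moves with it. Its z already includes how far it is pressed. On the cartons' side the stop ends 35 mm from the pad's centre and is only 60 mm high, so the pad stands proud of it even when pressed. The nearest carton (its top 76 mm above the bench) begins at least 40 mm from the pad's centre.
- stop_wall (a point): Centre of the upright face of the stop's black push wall, facing the pad (towards the rack's -x). It stands 30.5 mm from the pad's centre on the end-block side, 85 mm wide, 14 mm thick, its top 108 mm above the bench (36 mm above the pad). A finger that presses the pad and moves along the rack's +x comes up against this wall and pushes the stop.
- carton_blue_center (a point): Centre of a loose white stock carton with a blue band, 40 x 62 x 68 mm high, standing in the row on the rack's floor plate. z up. To be left standing.
- carton_red_center (a point): Centre of a loose white stock carton with a red band, 40 x 62 x 68 mm high, standing in the row on the rack's floor plate. z up. To be left standing.
- carton_green_center (a point): Centre of a loose white stock carton with a green band, 40 x 62 x 68 mm high, standing in the row on the rack's floor plate. z up. To be left standing.
- spray: Loose white spray can with a blue shoulder, 54 mm across, 130 mm tall, origin under its foot. To be left alone.
- reducer: Loose round aluminium gas reducer 80 mm across, 50 mm high with a brass nipple, origin under its centre. To be left alone.
- tape: Loose black tape roll 90 mm across, 24 mm high, lying flat. To be left alone.
- wrench: Loose steel wrench lying flat. To be left alone.
- screwdriver: Loose screwdriver lying on the bench. To be left alone.
Mind the look-alikes: they are no part of the job. Leave any orange or turquoise look-alike of the part that bears carton_blue_center alone.

How it is judged:
By the outcome, as a careful person would: the job done as asked, in the order asked, and still so for the second after the job is handed in, with the robot touching nothing.
It also fails if it takes over 35 s, if anything falls off the work surface, if the arm or the gripper's body presses on something with over 40 N, if the wrist force passes 120 N, or if a joint passes its speed limit or range.

## Working session

There is one attempt and no reset: what is moved stays moved. The work goes in short steps, Python scripts to look and compute and a tool call to move; the robot and the scene stay as the last step left them, time stands still between calls to the robot, and variables do not carry over. Pictures are saved under pics/ and viewed, at most 10 in all, crops included, and the job is handed in when it is done.

Besides the shell and the picture viewer there is one more tool, called by a JSON object that holds its "api" and its "payload", one argument or row to a line. apply_moves: Moves the arm, as the interface text tells. Its arguments: {"type":"object","properties":{"commands":{"type":"array"},"newtons":{"type":"number"}},"required":["commands"]}

```bash
mkdir -p pics; cat > h.py <<'E'
import numpy as np, cv2
from cell import observe, imaging, arm
def grab(n,f):
    p,d=imaging.get_image(n); cv2.imwrite(f'pics/{f}.png',p[:,:,::-1]); np.savez(f'pics/{f}.npz',p=p,d=d); return p,d
def cloud(n,d):
    c=imaging.camera_params(n); K=np.array(c["camera_matrix"]); v,u=np.mgrid[:d.shape[0],:d.shape[1]]
    P=np.stack([(u-K[0,2])/K[0,0]*d,-(v-K[1,2])/K[1,1]*d,-d],-1)
    return P@np.array(c["rotation"]).reshape(3,3).T+np.array(c["origin"])
E
python3 - <<'E'
from h import *
s=observe(); print(s["clock"],s["position"],s["ee_rot"],s["force"],s["width"])
a,_=grab("top","top1");b,_=grab("side","side1")
print(imaging.camera_params("top"))
E
```

```text
0.0 [ 0.18320765 -0.59701181  0.2259433 ] [-3.10532778e+00 -4.65775129e-01  5.62863448e-04] [-0.00253749 -0.30129687  0.12298921] 0.9973488670235744
{'camera_matrix': array([[403.95674181,   0.        , 252.97767386],
       [  0.        , 403.95674181, 185.72494281],
       [  0.        ,   0.        ,   1.        ]]), 'origin': array([ 0.36958923, -0.06147425,  1.36357853]), 'rotation': array([ 0.10385252, -0.06689879, -1.57193423])}
```

View pics/top1.png

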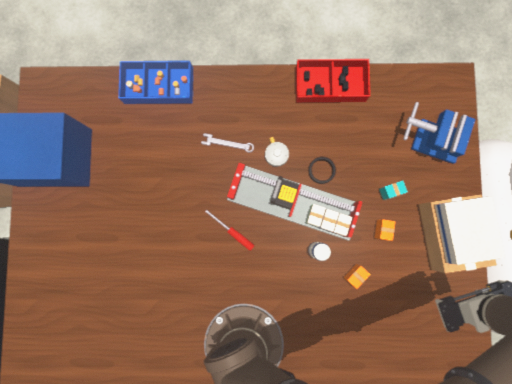

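View pics/side1.png

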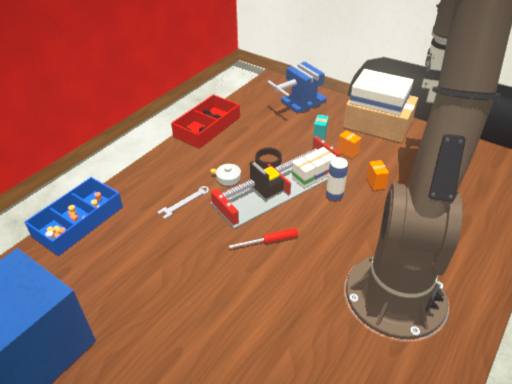

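The top view shows the yellow pad at about (288,194), the red end block at about (236,182) and the cartons at about (330,218). The rack's +x therefore points left in the image, which is world +y. The spray can is at (320,251) and the reducer at (277,153), both clear of the stop's path.

```bash
sed -i 's/np.array(c\["rotation"\]).reshape(3,3).T/cv2.Rodrigues(np.array(c["rotation"]))[0].T/' h.py
python3 - <<'E'
from h import *
z=np.load('pics/top1.npz');p,d=z['p'],z['d'];C=cloud("top",d)
hsv=cv2.cvtColor(p,cv2.COLOR_RGB2HSV)
box=np.zeros(d.shape,bool);box[160:242,225:365]=1
m=box&(abs(hsv[...,0].astype(int)-28)<6)&(hsv[...,1]>180)&(hsv[...,2]>120)
n,l,st,ce=cv2.connectedComponentsWithStats(m.astype(np.uint8))
for i in range(1,n):
    if st[i,4]>20: q=C[l==i];print('Y',st[i],ce[i],np.median(q,0),q.min(0),q.max(0))
r=box&((hsv[...,0]<6)|(hsv[...,0]>174))&(hsv[...,1]>150)&(hsv[...,2]>100)
n,l,st,ce=cv2.connectedComponentsWithStats(r.astype(np.uint8))
for i in range(1,n):
    if st[i,4]>15: q=C[l==i];print('R',st[i],ce[i],np.median(q,0),q.min(0),q.max(0))
# floor plate grey
g=box&(hsv[...,1]<45)&(abs(C[...,2]-.008)<.006)
pts=C[g][:,:2].astype(np.float32);R=cv2.minAreaRect(pts);print('plate',len(pts),R,np.median(C[g][:,2]))
cv2.imwrite('pics/c1.png',cv2.resize(p[150:250,215:375,::-1],None,fx=5,fy=5,interpolation=cv2.INTER_CUBIC))
E
```

```text
R [227 163  18  36 215] [235.4744186  180.09767442] [0.53096499 0.02587528 0.05732289] [ 0.47203935 -0.00067195 -0.00434739] [0.59748631 0.05362846 0.06546953]
R [289 184  12  32  48] [294.5        200.39583333] [ 0.45998996 -0.16333903  0.06000039] [ 0.41662062 -0.18314854  0.05351811] [ 0.51631546 -0.14658762  0.06679649]
R [355 201   7  11  57] [358.22807018 205.85964912] [ 0.44496338 -0.36326897  0.08017225] [ 0.36958923 -0.39375007 -0.00601077] [ 0.45968402 -0.06147425  1.36357853]
R [352 215   6  10  40] [354.45  219.225] [ 0.40279747 -0.35072707  0.08122185] [ 0.38835563 -0.37805199 -0.00213604] [ 0.41620426 -0.34232996  0.08667514]
R [227 227  23  15 152] [236.89473684 235.15131579] [0.35259584 0.02311561 0.02252093] [ 0.33286329 -0.06147425 -0.00318961] [0.37906412 0.0563008  1.36357853]
R [348 228   6   9  36] [350.61111111 232.22222222] [ 0.36225554 -0.33767585  0.08234056] [ 0.34858473 -0.36349572 -0.00173328] [ 0.37473832 -0.32858444  0.08613066]
plate 2327 ((0.47929537296295166, -0.15592063963413239), (0.42401713132858276, 0.2459132969379425), 84.65763854980469) 0.007952680488213515
```

View pics/c1.png

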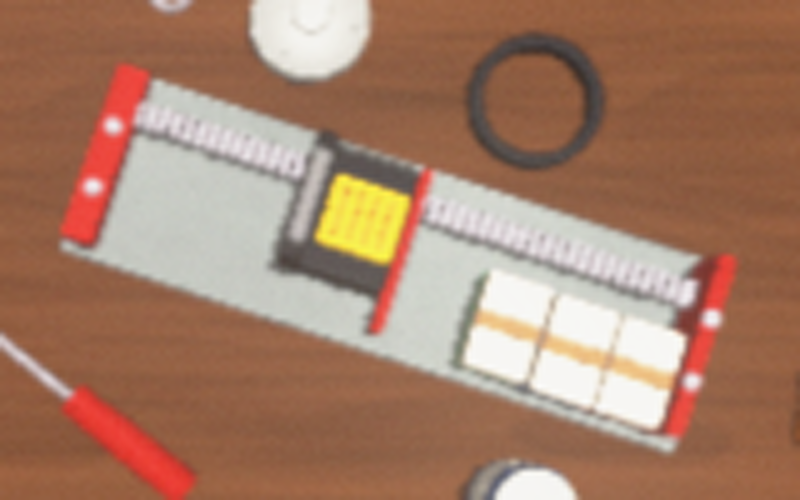

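The crop shows the pad centred at crop (363,218), the end block's top at about (105,155) and the carton end plate at about (705,345). I'll cast rays through these.

```bash
python3 - <<'E'
from h import *
c=imaging.camera_params("top");K=c["camera_matrix"];R=cv2.Rodrigues(c["rotation"])[0];o=c["origin"]
def ray(x,y,z):
    u,v=215+(x+.5)/5-.5,150+(y+.5)/5-.5
    w=R@np.array([(u-K[0,2])/K[0,0],-(v-K[1,2])/K[1,1],-1]);return o+w*(z-o[2])/w[2]
pad=ray(363,218,.070)
print('pad',pad,[ray(x,y,.07)[:2] for x,y in[(333,174),(412,194),(393,264),(316,246)]])
# plate edges (bottom long edge z=.008)
a,b=ray(62,247,.008),ray(672,450,.008);print('len',np.linalg.norm(a-b))
ex=(a-b)/np.linalg.norm(a-b);print('ex',ex,np.arctan2(ex[1],ex[0]))
e=np.array([ray(130,70,.058),ray(65,237,.058),ray(150,75,.058),ray(97,245,.058)]);print('endblock corners',e[:,:2],[(q-pad)@ex for q in e])
print('wall silver', (ray(310,195,.108)-pad)@ex,'carton edge',(ray(478,315,.076)-pad)@ex, 'stop front',(ray(402,250,.06)-pad)@ex)
s=observe();T=cv2.Rodrigues(np.array(s["ee_rot"]))[0];print(T, arm.grasp_offset, s['clock'])
E
```

```text
pad [ 0.48619694 -0.14094868  0.07      ] [array([ 0.5146971 , -0.12198109]), array([ 0.50155388, -0.17253413]), array([ 0.45656933, -0.15979752]), array([ 0.46828598, -0.11066843])]
len 0.42747496575431426
ex [0.31832193 0.94798267 0.        ] 1.2468375204749509
endblock corners [[ 0.58513639  0.0095684 ]
 [ 0.47561803  0.05163496]
 [ 0.58175253 -0.00353975]
 [ 0.47033843  0.03080702]] [np.float64(0.17418218066550906), np.float64(0.1791984500515323), np.float64(0.16067871754295732), np.float64(0.15777331933367983)]
wall silver 0.03690709406246991 carton edge -0.08802507908368092 stop front -0.030533075314828528
[[ 9.55995219e-01  2.93381810e-01 -5.05046122e-04]
 [ 2.93382225e-01 -9.55994366e-01  1.28171809e-03]
 [-1.06788475e-04 -1.37348792e-03 -9.99999051e-01]] 0.0188 0.1
```

{"api": "apply_moves", "payload": {
  "commands": [
    [0, 0.42, 0.63, 0, 0.16],
    [0, 0.42, 0.63, 0, 0.16],
    [0, 0.42, 0.63, 0, 0.16],
    [0, 0.42, 0.63, 0, 0.16],
    [0, 0.42, 0.63, 0, 0.16],
    [0, 0.42, 0.63, 0, 0.16],
    [0, 0.42, 0.63, 0, 0.16],
    [0, 0.42, 0.63, 0, 0.16],
    [0, 0.42, 0.63, 0, 0.16],
    [0, 0.42, 0.63, 0, 0.16],
    [0, 0.42, 0.63, 0, 0.16],
    [0, 0.42, 0.63, 0, 0.16]
  ]
}}

```text
clock: 1.6
position: [0.4862, -0.1427, 0.2266]
ee_rot: [-2.538, -1.851, 0.001]
force: [0.2, -0.4, 0.5]
width: 0.002
gripper_force: 0.0
```

{"api": "apply_moves", "payload": {
  "commands": [
    [0, 0, 0, -0.4, 0],
    [0, 0, 0, 0, 0],
    [0, 0, 0, 0, 0]
  ]
}}

```text
clock: 1.98
position: [0.4855, -0.1445, 0.2031]
ee_rot: [-2.542, -1.846, 0.001]
force: [0.7, -0.4, 0.3]
width: 0.007
gripper_force: 0.0
```

```bash
python3 - <<'E'
from h import *
s=observe();p,d=grab("wrist","w1")
T=np.eye(4);T[:3,:3]=cv2.Rodrigues(np.array(s["ee_rot"]))[0];T[:3,3]=s["position"]
c=imaging.camera_params("wrist");M=T@c["tool_from_camera"];K=c["camera_matrix"]
v,u=np.mgrid[:384,:512];P=np.stack([(u-K[0,2])/K[0,0]*d,-(v-K[1,2])/K[1,1]*d,-d],-1)@M[:3,:3].T+M[:3,3]
hsv=cv2.cvtColor(p,cv2.COLOR_RGB2HSV)
m=(abs(hsv[...,0].astype(int)-28)<6)&(hsv[...,1]>150)&(hsv[...,2]>100)&(P[...,2]>.055)&(P[...,2]<.08)
q=P[m];print(m.sum(),np.median(q,0));print(cv2.minAreaRect(q[:,:2].astype(np.float32)))
print(s["clock"],s["position"],T[:3,1],s["width"],s["force"],s["joints"])
E
```

```text
1511 [ 0.48663093 -0.14120334  0.06950974]
((0.4869169294834137, -0.14313262701034546), (0.04988103359937668, 0.046170949935913086), 70.93071746826172)
1.975 [ 0.48551113 -0.14454396  0.20309098] [ 9.51021950e-01 -3.09123264e-01 -2.40807786e-04] 0.006564250773397049 [ 0.67623274 -0.41986744  0.28956995] [ 0.51075605  0.30164307 -0.41004016  1.86252699  0.14093633  1.00591268
 -0.2727685 ]
```

View pics/w1.png

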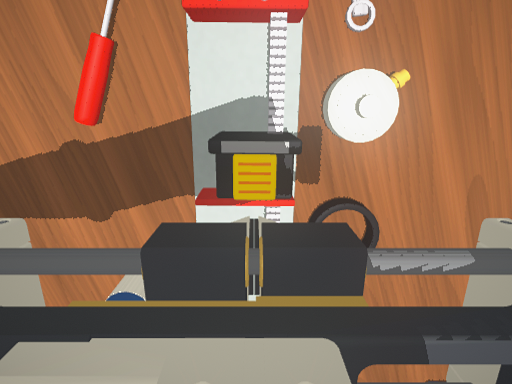

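The wrist picture shows the pad at about (255,177), just ahead of the fingers, with the wall above it and the bar running straight up the image. The measured pad centre is (0.487,-0.143,0.0695), its size is 50x46 and its axis is about 71°, all matching the given values. I'll descend.

{"api": "apply_moves", "payload": {
  "commands": [
    [0, 0.05, 0.1, -0.5, 0],
    [0, 0, 0, -0.5, 0],
    [0, 0, 0, -0.5, 0],
    [0, 0, 0, -0.5, 0],
    [0, 0, 0, -0.1, 0],
    [0, 0, 0, 0, 0]
  ]
}}

```text
clock: 2.78
position: [0.4891, -0.1383, 0.0775]
ee_rot: [2.541, 1.847, 0.0]
force: [0.1, 0.6, -0.3]
width: 0.008
gripper_force: 0.0
```

{"api": "apply_moves", "payload": {
  "commands": [
    [0, 0, 0, -0.1, 0],
    [0, 0, 0, -0.1, 0],
    [0, 0, 0, 0, 0]
  ]
}}

```text
clock: 3.15
position: [0.4897, -0.1382, 0.0651]
ee_rot: [2.54, 1.847, 0.002]
force: [2.6, -1.3, 5.1]
width: 0.002
gripper_force: 2.1
```

{"api": "apply_moves", "payload": {
  "commands": [
    [0, 0, 0, -0.04, 0],
    [0, 0, 0, 0, 0],
    [0, 0.05, 0.15, 0, 0],
    [0, 0.05, 0.15, 0, 0],
    [0, 0.03, 0.09, 0, 0],
    [0, 0.03, 0.09, 0, 0],
    [0, 0.03, 0.09, 0, 0],
    [0, 0, 0, 0, 0]
  ]
}}

```text
clock: 4.15
position: [0.4997, -0.1034, 0.0622]
ee_rot: [-2.54, -1.848, 0.001]
force: [-0.5, -0.9, 5.4]
width: 0.004
gripper_force: 2.6
```

{"api": "apply_moves", "payload": {
  "commands": [
    [0, 0.05, 0.15, 0, 0],
    [0, 0.05, 0.15, 0, 0],
    [0, 0.05, 0.15, 0, 0],
    [0, 0.05, 0.15, 0, 0],
    [0, 0.05, 0.15, 0, 0],
    [0, 0.05, 0.15, 0, 0],
    [0, 0, 0, 0, 0]
  ]
}}

```text
clock: 5.03
position: [0.518, -0.0489, 0.0623]
ee_rot: [-2.539, -1.849, -0.0]
force: [0.5, 0.8, 4.6]
width: 0.005
gripper_force: 2.6
```

```bash
python3 - <<'E'
from h import *
p,d=grab("side","side2");cv2.imwrite('pics/s2.png',cv2.resize(p[110:260,180:380,::-1],None,fx=4,fy=4,interpolation=cv2.INTER_CUBIC))
print(observe()["force"])
E
```

```text
[-0.24992568  0.3778832   5.78586102]
```

View pics/s2.png

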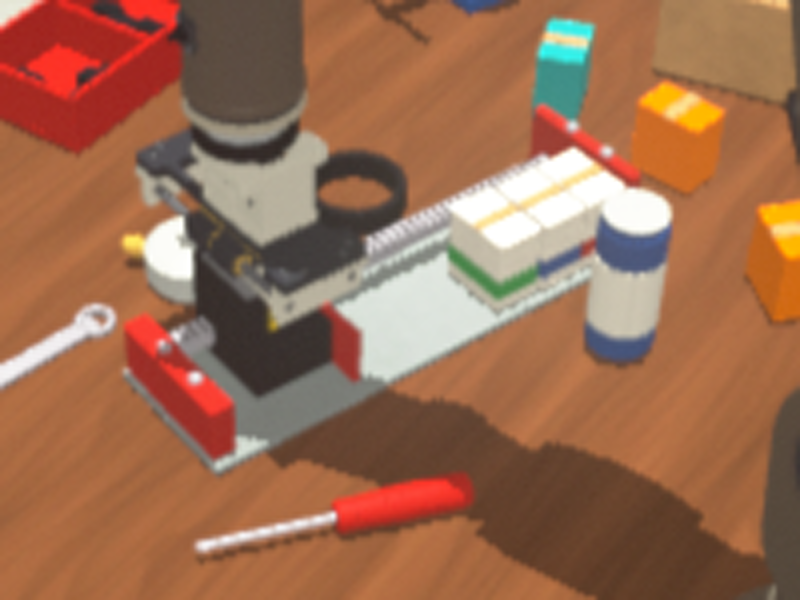

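The stop is following the finger, with a gap of about 4 cm to the end block, and the cartons are undisturbed. I'll continue, slowing near the end.

{"api": "apply_moves", "payload": {
  "commands": [
    [0, 0.05, 0.15, 0, 0],
    [0, 0.05, 0.15, 0, 0],
    [0, 0.05, 0.15, 0, 0],
    [0, 0.03, 0.09, 0, 0],
    [0, 0, 0, 0, 0]
  ]
}}

```text
clock: 5.7
position: [0.5286, -0.0172, 0.0623]
ee_rot: [-2.54, -1.848, 0.001]
force: [-1.7, 0.4, 4.6]
width: 0.007
gripper_force: 2.6
```

{"api": "apply_moves", "payload": {
  "commands": [
    [0, 0.02, 0.05, 0, 0],
    [0, 0.02, 0.05, 0, 0],
    [0, 0, 0, 0, 0]
  ]
}}

```text
clock: 6.08
position: [0.5294, -0.0148, 0.0622]
ee_rot: [2.543, 1.844, -0.008]
force: [-6.6, -10.3, 12.6]
width: 0.004
gripper_force: 8.3
```

{"api": "apply_moves", "payload": {
  "commands": [
    [0, 0.02, 0.05, 0, 0],
    [0, 0.02, 0.05, 0, 0],
    [0, 0, 0, 0, 0]
  ]
}}

```text
clock: 6.45
position: [0.5292, -0.0147, 0.0622]
ee_rot: [2.544, 1.836, -0.021]
force: [-16.5, -28.7, 26.8]
width: 0.005
gripper_force: 20.0
```

It has reached the hard stop. I'll ease off the push and then lift.

{"api": "apply_moves", "payload": {
  "commands": [
    [0, -0.03, -0.08, 0, 0],
    [0, -0.02, -0.06, 0, 0],
    [0, 0, 0, 0, 0]
  ]
}}

```text
clock: 6.82
position: [0.5294, -0.0149, 0.0621]
ee_rot: [-2.541, -1.846, 0.003]
force: [-2.9, -3.4, 6.4]
width: 0.004
gripper_force: 3.7
```

{"api": "apply_moves", "payload": {
  "commands": [
    [0, 0, 0, 0.15, 0],
    [0, 0, 0, 0.3, 0],
    [0, 0, 0, 0.7, 0],
    [0, 0, 0, 0.9, 0],
    [0, -0.3, -0.8, 0.5, 0],
    [0, -0.3, -0.8, 0.2, 0],
    [0, -0.3, -0.8, 0, 0],
    [0, 0, 0, 0, 0],
    [0, 0, 0, 0, 0]
  ]
}}

```text
clock: 7.95
position: [0.4769, -0.1569, 0.2274]
ee_rot: [-2.54, -1.848, -0.001]
force: [-0.4, 0.5, -0.1]
width: 0.004
gripper_force: 0.0
```

```bash
python3 - <<'E'
from h import *
p,d=grab("side","side3");a=cv2.resize(p[110:260,180:380,::-1],(400,300),interpolation=cv2.INTER_CUBIC)
p,d=grab("top","top3");b=cv2.resize(p[150:250,215:375,::-1],(480,300),interpolation=cv2.INTER_CUBIC)
cv2.imwrite('pics/f.png',cv2.resize(np.vstack([a,b[:,:400]]),None,fx=1,fy=1));print(observe()["force"])
E
```

```text
[0.29550005 0.44788286 0.18891741]
```

View pics/f.png

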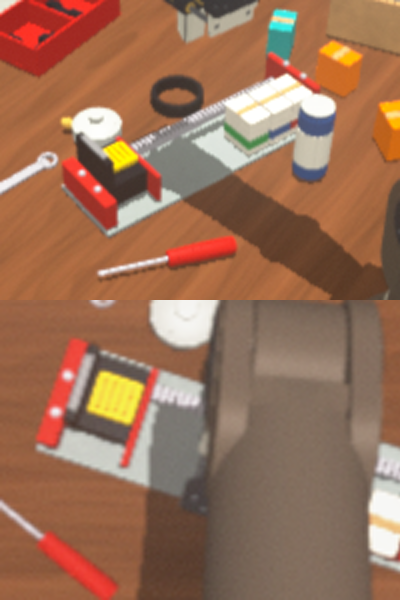

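The stop sits against the red end block (top view, wall at about (80,380) next to the block). The release is up, the cartons are standing, and nothing else has moved.

```bash
python3 -c "
from cell import arm; print(arm.sign_off())"
```

```text
the job is handed in; nothing more can be done
None
```

The stop is fully home against the red end block with the release let go, the cartons and everything else on the bench were left undisturbed, and the job is handed in after about 8 s of robot time.

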